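# Sweep the leftover wall outlets into the catch tray

## Task

Sweep the three small grey wall-outlet boxes lying loose on the bench into the three-sided metal catch tray, through its open front, so that each lies wholly inside it. Push them gently along the bench with the fingers: do not pinch them, press down on them or lift them. Leave everything else where it stands.

Things in the scene. Friction and masses are not known exactly. Their poses are not given: they have to be found in the camera images.
- tray: fixed three-sided aluminium catch tray, inside 260 mm wide (its y) and 110 mm deep (its x), walls 25 mm high and 4 mm thick at the back and both sides, open front, no lip: its floor is flush with the bench. Origin on the bench at the middle of the open front edge (the mouth); +x points into the tray, away from the robot, so the inside is x 0 to 0.110, y -0.130 to +0.130; z up
- outlet0: one of the three loose single-port wall-outlet boxes (all alike): a plain grey plastic box 40 mm long (its x), 30 mm wide (its y) and 22 mm high, about 28 g, black port in one end, small steel screw and a paper strip on top, lying on the bench at any yaw in front of the tray's mouth. Origin at its centre, 11 mm above the bench
- outlet1: one of the three loose single-port wall-outlet boxes (all alike): a plain grey plastic box 40 mm long (its x), 30 mm wide (its y) and 22 mm high, about 28 g, black port in one end, small steel screw and a paper strip on top, lying on the bench at any yaw in front of the tray's mouth. Origin at its centre, 11 mm above the bench
- outlet2: one of the three loose single-port wall-outlet boxes (all alike): a plain grey plastic box 40 mm long (its x), 30 mm wide (its y) and 22 mm high, about 28 g, black port in one end, small steel screw and a paper strip on top, lying on the bench at any yaw in front of the tray's mouth. Origin at its centre, 11 mm above the bench
- pot: bystander: little clear screw pot with black cap, 36 mm across, 42 mm high, standing loose between two of the outlets and a little nearer the robot; origin at the centre of its underside
- tape: bystander: black roll of tape lying flat, 48 mm across, 18 mm high, loose between two of the outlets and a little nearer the robot; origin at the centre of its underside
- coupler: bystander: white inline coupler, 58 mm long (its x), 22 mm wide, 18 mm high, longer and slimmer than an outlet, loose on the bench beside the tray; not to be swept; origin at the centre of its underside
- screwdriver: bystander: screwdriver lying on the bench at the robot's left, 185 mm long (its x, handle to -x), 25 mm thick; origin under its middle
- mug: bystander: white mug, 74 mm across, 72 mm high, at the robot's right; origin at the centre of its underside
There are look-alikes about, which are no part of the job. What is shaped like the outlet0 but blue or orange is not meant.

How it is judged:
At the end, for the whole second after the job is handed in: The centre of each of the three outlets is inside the tray's walls and at least 14 mm past the line of its mouth (less than 110 mm), lower than 24 mm, and at rest (below 0.02 m/s) (x of outlet0 in the frame of tray between 0.014 and 0.11 m and y of outlet0 in the frame of tray between -0.13 and 0.13 m and height (world z) of each of outlet0, outlet1, outlet2 below 0.024 m and linear speed of each of outlet0, outlet1, outlet2 below 0.02 m/s and x of outlet1 in the frame of tray between 0.014 and 0.11 m and y of outlet1 in the frame of tray between -0.13 and 0.13 m and x of outlet2 in the frame of tray between 0.014 and 0.11 m and y of outlet2 in the frame of tray between -0.13 and 0.13 m); the robot touches nothing.
It fails at once if a outlet was lifted or carried (its centre rose above 36 mm) (height (world z) of any of outlet0, outlet1, outlet2 above 0.036 m).
It fails at once if a outlet was pinched, jammed or pressed by the fingers with more than 12 N (contact force between any of outlet0, outlet1, outlet2 and the fingers above 12 N).
It fails at once if a bystander was moved by more than 15 mm (distance of any of pot, tape, coupler, screwdriver, mug from where it was at the start of the episode above 0.015 m).
It fails at once if the pot or the mug was tipped (angle between any of pot, mug's own z axis and vertical above 0.35 rad).
It also fails if it takes over 64 s, if anything falls off the work surface, if the arm or the gripper's body presses on something with over 40 N, if the wrist force passes 120 N, or if a joint passes its speed limit or range.

## Robot

A 6-joint arm with a two-finger parallel gripper is mounted at the origin on the work surface. World frame = base frame: x ahead of the robot, y to its left, z up, the work surface at z = 0. Lengths are in m, angles in rad, forces in N, time in s.
With the tool pointing down it reaches from about 0.35 to 0.775 m from the base axis. Payload 7.3 kg.
Tool frame: the origin (TCP) lies at the very end of the fingers, on their centre line; the grasp point (between the pads) lies 19 mm behind it; z points along the fingers, y is the line along which they close (so a half turn about z gives the same grasp; the last joint's range is limited). The gripper opens to 92 mm and grips with 3 to 60 N. Pads are 19 mm wide; open, the fingers measure 130 mm over their backs; the gripper's body (75 mm by 190 mm) begins 47 mm behind the grasp point.
Start: joints at [1.119, 0.342, 1.524, -0, 1.275, -0.146], TCP at [0.158, 0.501, 0.227] pointing down, gripper open.
Joint ranges: [-2.53, 2.53], [-0.77, 2.02], [0.04, 2.7], [-1, 4.14], [0.28, 2.66], [-3.11, 3.11]. Speed limits (rad/s): [2.57, 2.57, 3.14, 3.14, 3.14, 3.14].

## Interface

Orientations are given as [roll, pitch, yaw] about the fixed x, y, z axes, in that order (R = Rz(yaw) Ry(pitch) Rx(roll)).
In Python, from cell import * gives the robot as it stands.
- The arm moves only by the tool step_arm, never from a script. Its argument "commands" is a list of rows, each a list of 7 numbers: the opening, from 0 (shut) to 1 (fully open), then the shift along the world's x, y, z in cm, then the turn, a rotation vector about the world's x, y, z in rad. A call has 1 to 5 rows; each row is the pose to reach, as a shift and turn from the pose commanded when the call began; what a row does not reach only later rows make up. A row lasts 1/12 s, in which the tool goes at most 41.7 mm and 7.16 degrees, less where a joint would pass 70% of its speed; a pose out of reach is approached as far as the arm can. A call with a gripper value outside its range is refused whole. The fingers move at their own pace and stop on an object; "grip_force" is the grip in N (left out, the last holds). Time passes only in rows, so rows that repeat a pose let the fingers close. It gives the time, the measured TCP pose, the force, the opening and the grip force at its end, in the units of the state.
- observe(): the state, without advancing time (a new reading comes with each control period).
- read_camera(name): name is "scene" or "top"; returns the picture (400x640x3 uint8, red, green, blue); there is no depth.
- camera_model(name): a dict with "vfov" (degrees; the focal length in pixels is half the picture's height over the tangent of half this angle, whatever the lens; pixels are square), "cx", "cy" (the principal point, pixels), "k1" (the pictures are not rectified: a ray, as slopes to the right and down, at radius r is drawn at 1 + k1 r^2 times it, then the intrinsics apply), "world_to_cam" (4x4, takes a point from world to camera coordinates). Camera axes: x right, y up, looking along -z (the intrinsics and any distortion apply to the point x, -y, -z); pixel columns grow to the right and rows downward; lengths in m; the calibration is good to about 2 mm. A picture is of the moment at which its call begins. camera_model takes no time and is no camera call.
- hand_in(): hands the job in; it is judged then, once.
The state is a dict: "time": time; "qpos": joint angles; "qvel": joint speeds; "joint_efforts": joint torques, N m; "tool_pos": TCP position; "tool_rot": TCP orientation; "contact_force": force on the tool from outside, world axes, zero at the start; "torque": the same for the moment, N m; "opening": finger opening in m; "grip_force": force on a finger pad.
Only numpy, scipy, OpenCV 4.12 (cv2) and the standard library are available. Lean on these libraries where they do the work, as an engineer would, in place of code of your own. Each camera call takes 0.05 s, during which the arm holds its last target. There are 200 camera calls.

## Working session

There is one attempt and no reset: what is moved stays moved. The work goes in short steps, Python scripts to look and compute and a tool call to move; the robot and the scene stay as the last step left them, time stands still between calls to the robot, and variables do not carry over. Pictures are saved under pics/ and viewed, at most 10 in all, crops included, and the job is handed in when it is done.

Besides the shell and the picture viewer there is one more tool, called after ">>>" as name([rows], argument=value, ...), one row to a line, values as JSON. step_arm: Moves the arm, as the interface text tells. Its arguments: {"type":"object","properties":{"commands":{"type":"array"},"grip_force":{"type":"number"}},"required":["commands"]}

```bash
mkdir -p pics
cat > h.py <<'E'
from cell import *
import numpy as np, cv2
def ray(name,u,v):
    m=camera_model(name); f=200/np.tan(np.radians(m["vfov"])/2)
    d=np.array([(u-m["cx"])/f,(v-m["cy"])/f]); s=d.copy()
    for _ in range(30): s=d/(1+m["k1"]*(s@s))
    T=np.array(m["world_to_cam"]); R=T[:3,:3]
    return -R.T@T[:3,3], R.T@np.array([s[0],-s[1],-1])
def pt(name,u,v,z):
    o,d=ray(name,u,v); return o+d*(z-o[2])/d[2]
def proj(name,p):
    m=camera_model(name); f=200/np.tan(np.radians(m["vfov"])/2)
    T=np.array(m["world_to_cam"]); c=T[:3,:3]@np.array(p)+T[:3,3]
    s=np.array([c[0],-c[1]])/-c[2]; s=s*(1+m["k1"]*(s@s)); return s*f+[m["cx"],m["cy"]]
def save(name,fn):
    im=read_camera(name); cv2.imwrite("pics/"+fn,im[:,:,::-1]); return im
E
python3 - <<'E'
from h import *
np.set_printoptions(precision=3,suppress=True)
for n in("top","scene"):
    save(n,n+"0.png"); o,d=ray(n,320,200); print(n,o,d)
s=observe();print(s)
E
```

```text
top [0.315 0.008 1.313] [ 0.189  0.009 -0.982]
scene [ 1.381 -0.059  0.637] [-0.797  0.089 -0.598]
{'time': 0.1, 'qpos': array([ 1.119,  0.343,  1.525, -0.   ,  1.275, -0.146]), 'qvel': array([-0.001, -0.002, -0.002, -0.   ,  0.001, -0.002]), 'joint_efforts': array([  0.001, -43.201, -24.469,   0.072,   0.053,  -0.   ]), 'tool_pos': array([0.158, 0.5  , 0.226]), 'tool_rot': array([-3.14 , -0.   ,  2.836]), 'contact_force': array([ 0.413, -0.555,  0.977]), 'torque': array([ 0.042, -0.066, -0.037]), 'grip_force': 0.0, 'opening': 0.09182748377461594}
```

View pics/top0.png

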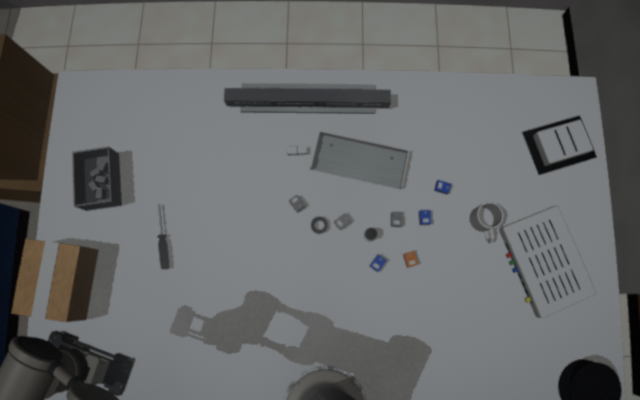

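View pics/scene0.png

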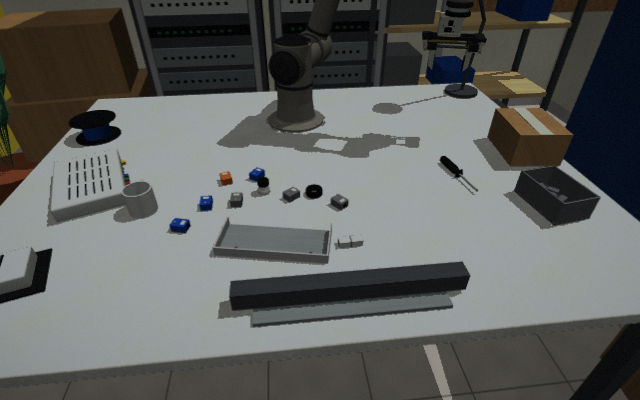

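Top view: the outlets are at about (298,203), (344,221) and (397,219), the tape at (319,225), the pot at (371,234). The tray mouth runs from about (312,170) to (405,187), the coupler is at (298,151), and a blue decoy is at (425,217).

Run:
```python
from h import *
np.set_printoptions(precision=3,suppress=True)
im=cv2.imread("pics/top0.png")
c=cv2.resize(im[125:275,275:460],None,fx=4,fy=4,interpolation=cv2.INTER_CUBIC)
c=cv2.convertScaleAbs(c,alpha=1.4); cv2.imwrite("pics/crop0.png",c)
g=im.astype(int); 
for n,(u,v) in dict(o0=(298,203),o1=(344,221),o2=(397,219)).items():
    sub=im[v-14:v+15,u-14:u+15]; gray=cv2.cvtColor(sub,cv2.COLOR_BGR2GRAY)
    bg=np.median(gray); print(n,bg); print(gray[4:25,4:25])
    print(pt("top",u,v,.022))
for n,q in dict(bl=(319,134),br=(411,152),fl=(312,170),fr=(404,187),pot=(371,234),tape=(319,225),coup=(298,151),blue=(425,217),blue2=(443,187)).items(): print(n,pt("top",*q,.02))
```

```text
o0 129.0
[[130 130 129 130 130 130 129 128 128 127 129 129 130 129 129 129 130 129
  130 129 130]
 [130 130 130 130 129 129 126 122 117 119 125 126 127 127 128 129 130 130
  130 130 129]
 [129 129 130 129 127 123 116 108 100 103 112 115 116 117 122 126 129 130
  129 130 129]
 [130 129 130 128 122 111 101  97  93  91  94  96  98 102 108 120 127 130
  130 130 130]
 [129 129 126 121 111 102 102 107 104  94  87  85  89  94  99 112 124 127
  129 129 130]
 [128 121 113 107 103 107 115 122 119 105  90  83  87  92  96 105 115 122
  128 129 130]
 [123 109  96  96 106 119 125 128 124 110  93  85  86  92  95  99 104 114
  125 129 129]
 [117  99  89  95 111 124 128 123 115 104  90  85  85  87  90  95  99 107
  120 127 130]
 [116  97  88  93 107 120 121 112 100  91  85  84  84  84  86  91  96 101
  112 124 127]
 [120 105  91  88  97 107 107  98  88  85  84  83  83  84  84  88  95  97
  104 115 121]
 [127 116  99  86  88  92  92  87  85  84  84  84  84  84  83  87  92  95
   97 102 114]
 [129 125 109  89  84  85  85  85  84  85  86  87  86  85  85  85  86  90
   94  99 110]
 [130 128 119 102  90  
[... 4134 characters left out ...]
 [129 129 124 102  78  73  75  75  76  75  76  77  77  78  82  90  98 109
  122 128 129]
 [130 129 127 114  97  89  86  84  81  77  76  76  77  82  92 104 113 121
  127 129 130]
 [130 129 128 126 119 115 112 111 108 105 104 103 104 106 112 120 124 128
  129 130 129]
 [129 130 130 129 127 126 126 126 125 125 125 124 124 124 126 128 129 129
  130 130 130]
 [130 130 130 129 129 129 130 129 129 130 129 129 129 129 129 129 130 129
  129 129 130]]
[ 0.512 -0.195  0.022]
bl [0.759 0.025 0.02 ]
br [ 0.708 -0.24   0.02 ]
fl [0.651 0.044 0.02 ]
fr [ 0.605 -0.217  0.02 ]
pot [ 0.47  -0.123  0.02 ]
tape [0.494 0.022 0.02 ]
coup [0.707 0.085 0.02 ]
blue [ 0.519 -0.275  0.02 ]
blue2 [ 0.606 -0.329  0.02 ]
```

View pics/crop0.png

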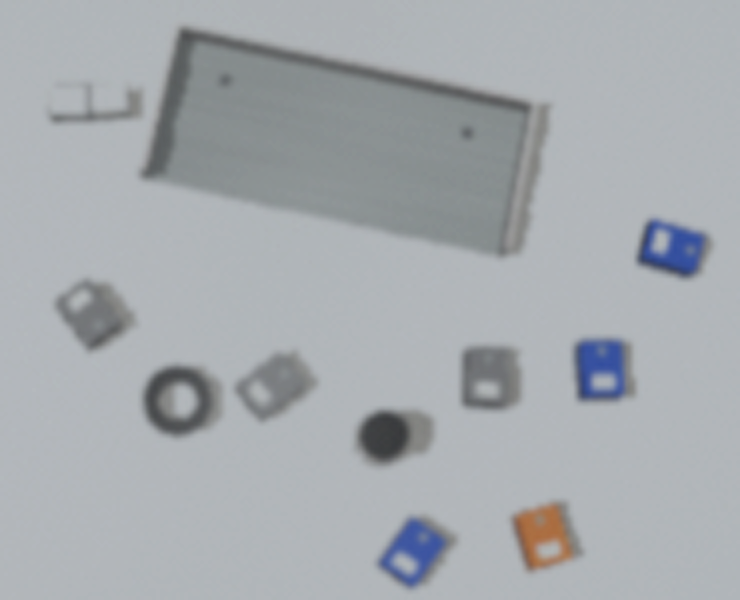

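>>> step_arm([
  [0,1.9,-3.5,0,0,0,0.03],
  [0,3.8,-7,0,0,0,0.06],
  [0,5.7,-10.5,0,0,0,0.09],
  [0,7.6,-14,0,0,0,0.12],
  [0,9.5,-17.5,0,0,0,0.13],
])

```text
time: 0.52
tool_pos: [0.2532, 0.3239, 0.2264]
tool_rot: [-3.141, -0.0, 2.968]
contact_force: [1.4, -0.7, 0.2]
opening: 0.0632
grip_force: 0.0
```

>>> step_arm([
  [0,1.9,-3.5,0,0,0,0],
  [0,3.8,-7,0,0,0,0],
  [0,5.7,-10.5,0,0,0,0],
  [0,7.6,-14,0,0,0,0],
  [0,9.5,-17.5,0,0,0,0],
])

```text
time: 0.93
tool_pos: [0.3483, 0.1488, 0.2267]
tool_rot: [3.141, -0.0, 2.966]
contact_force: [0.2, 1.2, 0.0]
opening: 0.0296
grip_force: 0.0
```

>>> step_arm([
  [0,1.9,-3.5,0,0,0,0],
  [0,3.8,-7,0,0,0,0],
  [0,5.7,-10.5,0,0,0,0],
  [0,7.6,-14,0,0,0,0],
  [0,9.5,-17.5,0,0,0,0],
])

```text
time: 1.35
tool_pos: [0.4434, -0.0264, 0.2266]
tool_rot: [3.141, -0.0, 2.965]
contact_force: [0.2, 0.3, 0.4]
opening: 0.0016
grip_force: 0.0
```

>>> step_arm([
  [0,0.3,-0.6,-3.8,0,0,0],
  [0,0.6,-1.1,-7.6,0,0,0],
  [0,0.6,-1.1,-11.4,0,0,0],
  [0,0.6,-1.1,-15.2,0,0,0],
  [0,0.6,-1.1,-18.5,0,0,0],
])

```text
time: 1.77
tool_pos: [0.4481, -0.0354, 0.0395]
tool_rot: [3.141, -0.001, 2.965]
contact_force: [-0.3, -1.0, -0.9]
opening: 0.0006
grip_force: 0.0
```

>>> step_arm([
  [0,0,0,-1.2,0,0,0],
  [0,0,0,-2.4,0,0,0],
  [0,0,0,-3.2,0,0,0],
])

```text
time: 2.02
tool_pos: [0.4481, -0.0352, 0.0081]
tool_rot: [3.141, -0.003, 2.966]
contact_force: [0.8, -0.8, 0.2]
opening: 0.0006
grip_force: 0.0
```

Run:
```python
from h import *
im=save("top","t1.png"); 
c=cv2.resize(im[125:275,275:460,::-1],None,fx=4,fy=4,interpolation=cv2.INTER_CUBIC)
cv2.imwrite("pics/c1.png",cv2.convertScaleAbs(c,alpha=1.4))
```

```text
(no output)
```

View pics/c1.png

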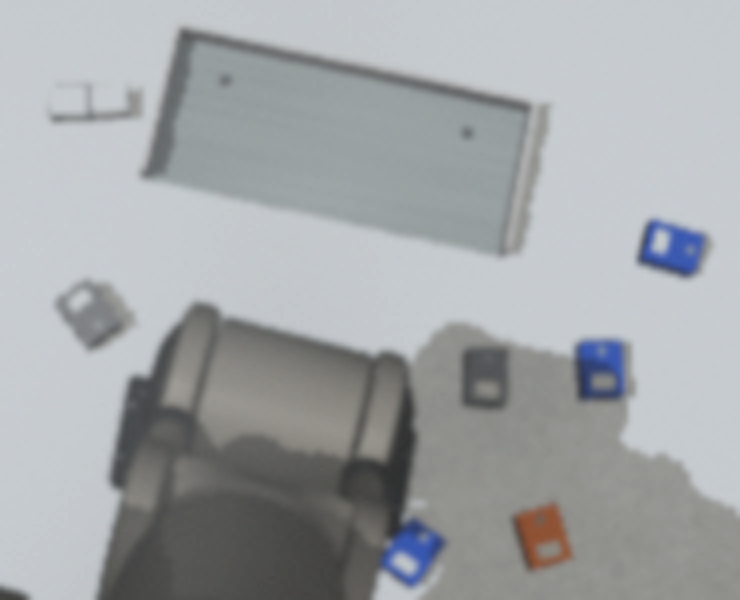

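The arm hides outlet1 from above; the other objects haven't moved. Now I push outlet1 along tray +x.

>>> step_arm([
  [0,1.2,-0.2,0,0,0,0],
  [0,2.4,-0.4,0,0,0,0],
  [0,3.5,-0.6,0,0,0,0],
  [0,4.7,-0.8,0,0,0,0],
  [0,5.9,-1.0,0,0,0,0],
])

```text
time: 2.48
tool_pos: [0.5088, -0.0454, 0.0104]
tool_rot: [3.142, 0.001, 2.966]
contact_force: [-0.2, -0.6, 0.4]
opening: 0.001
grip_force: 0.1
```

>>> step_arm([
  [0,1.2,-0.2,0,0,0,0],
  [0,2.4,-0.4,0,0,0,0],
  [0,3.5,-0.6,0,0,0,0],
  [0,4.7,-0.8,0,0,0,0],
  [0,5.9,-1.0,0,0,0,0],
])

```text
time: 2.9
tool_pos: [0.5678, -0.0554, 0.0105]
tool_rot: [3.142, 0.001, 2.966]
contact_force: [-0.0, -0.3, 1.2]
opening: 0.0004
grip_force: 0.1
```

Run:
```python
from h import *
im=save("scene","s1.png"); 
c=cv2.resize(im[150:270,170:380,::-1],None,fx=3.8,fy=3.8,interpolation=cv2.INTER_CUBIC)
cv2.imwrite("pics/cs1.png",cv2.convertScaleAbs(c,alpha=1.3))
```

```text
(no output)
```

View pics/cs1.png

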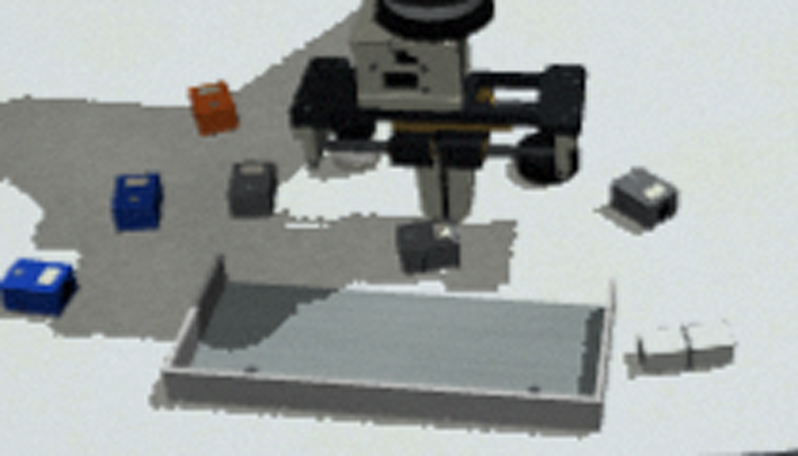

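Scene crop: outlet1 (about 428,245 in the crop) sits ahead of the fingers, roughly 1 cm off towards -y. I keep pushing with a slight -y correction.

>>> step_arm([
  [0,1.1,-0.4,0,0,0,0],
  [0,2.2,-0.8,0,0,0,0],
  [0,3.3,-1.2,0,0,0,0],
  [0,4.4,-1.5,0,0,0,0],
  [0,5.5,-1.8,0,0,0,0],
])

```text
time: 3.37
tool_pos: [0.6222, -0.0734, 0.0103]
tool_rot: [3.142, 0.0, 2.966]
contact_force: [-0.3, -0.1, -0.1]
opening: 0.0006
grip_force: 0.1
```

>>> step_arm([
  [0,1.0,-0.2,0,0,0,0],
  [0,2.0,-0.4,0,0,0,0],
  [0,2.6,-0.5,0,0,0,0],
  [0,2.6,-0.5,0,0,0,0],
])

```text
time: 3.7
tool_pos: [0.6489, -0.0785, 0.0102]
tool_rot: [3.142, 0.001, 2.966]
contact_force: [-0.9, 0.6, -0.0]
opening: 0.0001
grip_force: 0.0
```

>>> step_arm([
  [0,-1.5,0.3,0,0,0,0],
  [0,-3.0,0.5,2,0,0,0],
  [0,-4.0,0.7,5,0,0,0],
  [0,-5,0.9,8,0,0,0],
  [0,-6,0,9,0,0,0],
])

```text
time: 4.12
tool_pos: [0.5887, -0.0771, 0.1041]
tool_rot: [3.141, 0.005, 2.967]
contact_force: [1.1, -0.3, -0.2]
opening: 0.0006
grip_force: 0.0
```

```bash
cat > look.py <<'E'
from h import *
import sys
np.set_printoptions(precision=3,suppress=True)
im=read_camera("scene"); cv2.imwrite(f"pics/raw_{sys.argv[1]}.png",im[:,:,::-1])
c=cv2.resize(im[150:270,170:380,::-1],None,fx=3.8,fy=3.8,interpolation=cv2.INTER_CUBIC)
cv2.imwrite(f"pics/{sys.argv[1]}.png",cv2.convertScaleAbs(c,alpha=1.3))
def tray(u,v,z=.022):   # crop pixel -> tray frame
    p=pt("scene",170+u/3.8,150+v/3.8,z)[:2]-[.628,-.087]
    return np.array([p@[.985,-.174],p@[.174,.985]])
E
python3 look.py cs2
```

```text
(no output)
```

View pics/cs2.png

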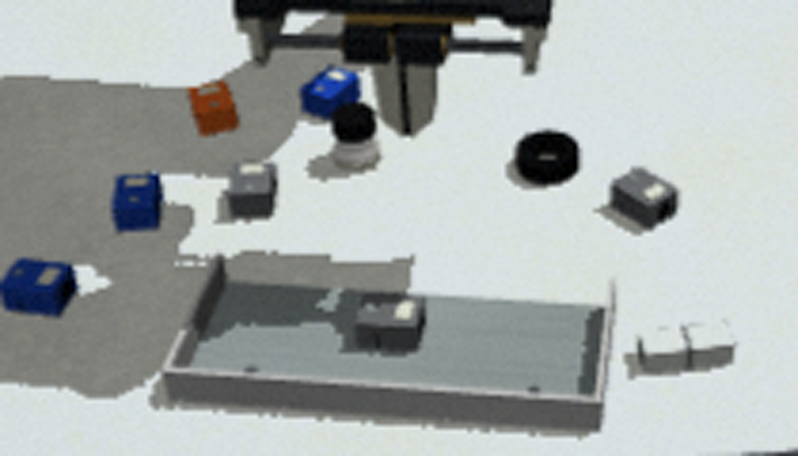

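outlet1 lies inside the tray (about 390,320 in the crop) and the bystanders are unchanged. outlet2 is next.

>>> step_arm([
  [0,-2.5,-2.5,0,0,0,0.07],
  [0,-5,-5,0,0,0,0.14],
  [0,-7.5,-7.5,0,0,0,0.21],
  [0,-10,-10,0,0,0,0.28],
  [0,-12.7,-12.5,0,0,0,0.31],
])

```text
time: 4.58
tool_pos: [0.4594, -0.2037, 0.0992]
tool_rot: [3.141, -0.0, -3.003]
contact_force: [0.2, -0.8, -0.2]
opening: 0.0007
grip_force: 0.0
```

>>> step_arm([
  [0,0,0,-3,0,0,0],
  [0,0,0,-6,0,0,0],
  [0,0,0,-8,0,0,0],
  [0,0,0,-9.4,0,0,0],
  [0,0,0,-9.4,0,0,0],
])

```text
time: 5.0
tool_pos: [0.4586, -0.2019, 0.0026]
tool_rot: [3.137, -0.005, -3.008]
contact_force: [-0.2, -0.3, 0.0]
opening: 0.0005
grip_force: 0.0
```

>>> step_arm([
  [0,1.2,0.2,0,0,0,0],
  [0,2.4,0.35,0,0,0,0],
  [0,3.6,0.5,0,0,0,0],
  [0,4.8,0.7,0,0,0,0],
  [0,6,0.85,0,0,0,0],
])

```text
time: 5.42
tool_pos: [0.5216, -0.1945, 0.0064]
tool_rot: [-3.142, 0.0, -3.007]
contact_force: [-0.5, -0.4, -0.2]
opening: 0.0003
grip_force: 0.1
```

>>> step_arm([
  [0,1.2,0.2,0,0,0,0],
  [0,2.4,0.35,0,0,0,0],
  [0,3.6,0.5,0,0,0,0],
  [0,3.6,0.5,0,0,0,0],
])

```text
time: 5.75
tool_pos: [0.5591, -0.1896, 0.0067]
tool_rot: [-3.14, 0.003, -3.006]
contact_force: [0.3, 0.8, -1.1]
opening: -0.0001
grip_force: 0.0
```

```bash
python3 look.py cs3
```

```text
(no output)
```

View pics/cs3.png

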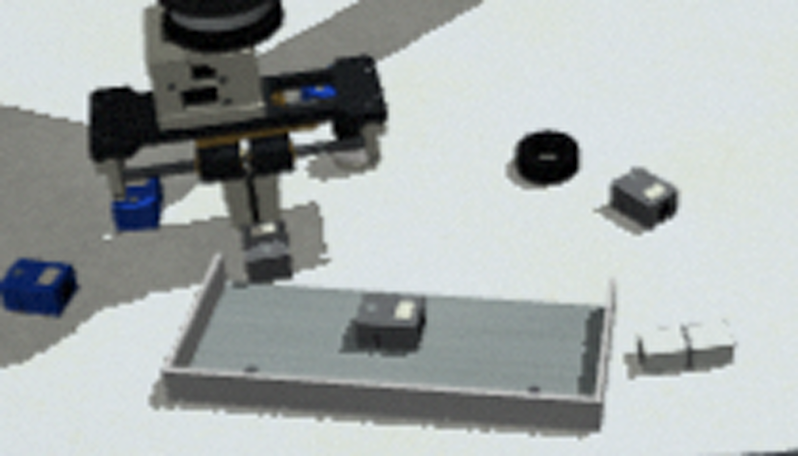

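outlet2 (about 268,250 in the crop) is square to the fingers and clear of the tray's wall end (222,265), so I carry on.

>>> step_arm([
  [0,1.1,0.3,0,0,0,0],
  [0,2.2,0.6,0,0,0,0],
  [0,3.4,0.8,0,0,0,0],
  [0,4.6,1.0,0,0,0,0],
  [0,5.8,1.1,0,0,0,0],
])

```text
time: 6.22
tool_pos: [0.6145, -0.1786, 0.006]
tool_rot: [3.141, -0.001, -3.007]
contact_force: [0.7, -1.5, 0.4]
opening: 0.0003
grip_force: 0.1
```

>>> step_arm([
  [0,0.7,0.1,0,0,0,0],
  [0,1.3,0.1,0,0,0,0],
  [0,1.3,0.1,0,0,0,0],
])

```text
time: 6.47
tool_pos: [0.6284, -0.1779, 0.0059]
tool_rot: [-3.141, 0.0, -3.007]
contact_force: [0.4, -1.2, 0.1]
opening: 0.0003
grip_force: 0.0
```

>>> step_arm([
  [0,-1.5,-0.2,0,0,0,0],
  [0,-3.0,-0.4,1,0,0,0],
  [0,-4.0,-0.4,3,0,0,0],
  [0,-5,-0.4,6,0,0,0],
  [0,-6,-0.4,9,0,0,0],
])

```text
time: 6.88
tool_pos: [0.566, -0.1817, 0.0958]
tool_rot: [3.14, -0.003, -3.008]
contact_force: [-0.0, -0.2, 1.6]
opening: 0.0005
grip_force: 0.0
```

>>> step_arm([
  [0,-0.4,3.1,0.5,0,0,-0.11],
  [0,-0.8,6.2,0.5,0,0,-0.22],
  [0,-1.2,9.3,0.5,0,0,-0.33],
  [0,-1.6,12.4,0.5,0,0,-0.44],
  [0,-2.0,15.5,0.5,0,0,-0.55],
])

```text
time: 7.3
tool_pos: [0.5468, -0.0258, 0.101]
tool_rot: [-3.142, -0.0, 2.72]
contact_force: [-0.3, 0.5, -0.8]
opening: 0.001
grip_force: 0.0
```

>>> step_arm([
  [0,-0.4,3,0,0,0,-0.11],
  [0,-0.8,6,0,0,0,-0.22],
  [0,-1.2,9,0,0,0,-0.33],
  [0,-1.6,12,0,0,0,-0.44],
  [0,-2.0,15,0,0,0,-0.5],
])

```text
time: 7.72
tool_pos: [0.5269, 0.1241, 0.1008]
tool_rot: [-3.141, -0.0, 2.22]
contact_force: [1.0, -1.1, 0.4]
opening: 0.0007
grip_force: 0.0
```

```bash
python3 look.py cs4
python3 - <<'E'
from h import *
s=observe();print(s['tool_pos'],s['tool_rot'])
E
```

```text
[0.52589928 0.12884559 0.10087305] [ 3.14086632e+00 -2.46033844e-03  2.22028676e+00]
```

View pics/cs4.png

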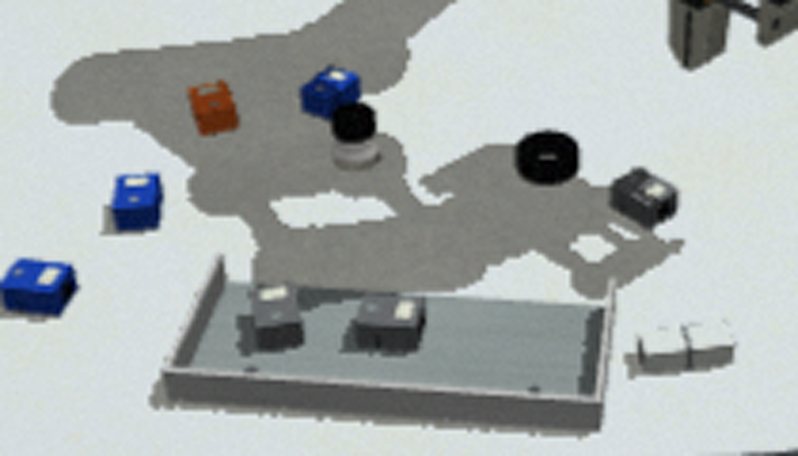

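outlet2 is in the tray (about 277,320), outlet1 too (390,320). outlet0 is untouched at (645,195), with the fingers behind it.

>>> step_arm([
  [0,0,0,-3,0,0,0],
  [0,0,0,-6,0,0,0],
  [0,0,0,-8,0,0,0],
  [0,0,0,-9.1,0,0,0],
  [0,0,0,-9.1,0,0,0],
])

```text
time: 8.18
tool_pos: [0.5261, 0.1226, 0.0077]
tool_rot: [-3.138, -0.003, 2.226]
contact_force: [-1.6, -0.1, -1.1]
opening: 0.0001
grip_force: 0.0
```

>>> step_arm([
  [0,0.7,-0.95,0,0,0,0],
  [0,1.4,-1.9,0,0,0,0],
  [0,2.1,-2.85,0,0,0,0],
  [0,2.8,-3.8,0,0,0,0],
  [0,3.5,-4.75,0,0,0,0],
])

```text
time: 8.6
tool_pos: [0.5646, 0.0741, 0.0107]
tool_rot: [3.14, 0.001, 2.225]
contact_force: [0.5, 0.5, 0.9]
opening: 0.0006
grip_force: 0.2
```

>>> step_arm([
  [0,0.7,-0.95,0,0,0,0],
  [0,1.4,-1.9,0,0,0,0],
  [0,2.1,-2.85,0,0,0,0],
  [0,2.8,-3.8,0,0,0,0],
  [0,2.8,-3.8,0,0,0,0],
])

```text
time: 9.02
tool_pos: [0.5928, 0.0355, 0.0098]
tool_rot: [3.141, 0.001, 2.224]
contact_force: [0.3, 0.1, -0.1]
opening: 0.0008
grip_force: 0.0
```

```bash
python3 look.py cs5
```

```text
(no output)
```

View pics/cs5.png

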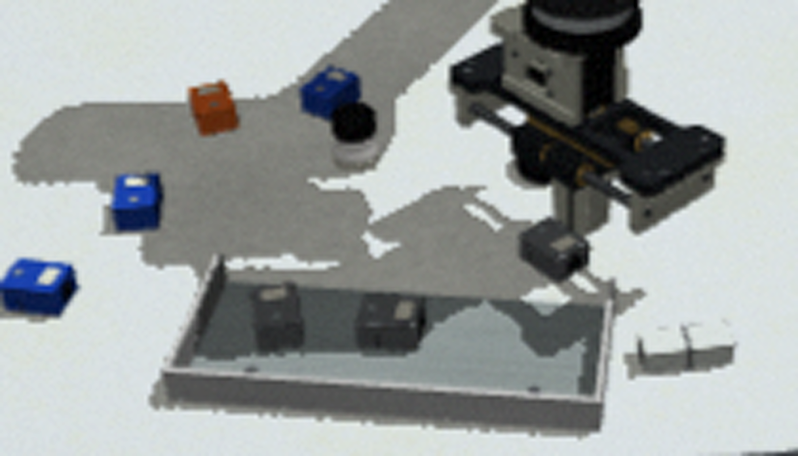

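outlet0 is at about (553,243) in the crop. It has moved clear of the tape and lies in front of the mouth.

Run:
```python
import sys; sys.argv=["","tmp"]
from look import *
for n,q in dict(o0=(556,238),o2=(274,296),o1=(390,308)).items(): print(n,tray(*q))
print("wallL",tray(613,285,.025),"wallR",tray(222,262,.025))
```

```text
o0 [-0.031  0.101]
o2 [ 0.04  -0.077]
o1 [ 0.047 -0.   ]
wallL [0.019 0.141] wallR [ 0.012 -0.118]
```

>>> step_arm([
  [0,0.4,-0.55,0,0,0,0],
  [0,0.8,-1.1,0,0,0,0],
  [0,0.8,-1.1,0,0,0,0],
])

```text
time: 9.37
tool_pos: [0.5999, 0.0259, 0.0099]
tool_rot: [3.141, 0.001, 2.226]
contact_force: [0.5, -0.4, 0.9]
opening: 0.0006
grip_force: 0.0
```

>>> step_arm([
  [0,-0.9,1.2,0,0,0,0],
  [0,-1.8,2.4,0,0,0,0],
  [0,-1.8,2.4,2.5,0,0,0.11],
  [0,-1.8,2.4,5,0,0,0.22],
  [0,-2.2,1.4,5,0,0,0.33],
])

```text
time: 9.78
tool_pos: [0.5795, 0.0428, 0.0642]
tool_rot: [3.137, 0.006, 2.564]
contact_force: [0.6, -0.1, 0.5]
opening: 0.0002
grip_force: 0.0
```

>>> step_arm([
  [0,-0.4,-0.8,0,0,0,0.11],
  [0,-0.8,-1.6,0,0,0,0.22],
  [0,-1.2,-2.4,0,0,0,0.33],
  [0,-1.5,-3.0,0,0,0,0.44],
  [0,-1.5,-3.0,0,0,0,0.44],
])

```text
time: 10.2
tool_pos: [0.561, 0.0105, 0.0598]
tool_rot: [-3.141, -0.001, 3.0]
contact_force: [-0.1, 0.0, 0.0]
opening: 0.0006
grip_force: 0.0
```

```bash
python3 look.py cs6
python3 - <<'E'
from h import *
im=cv2.imread("pics/raw_cs6.png"); hsv=cv2.cvtColor(im,cv2.COLOR_BGR2HSV)
# paper strip + box: grey darker than bench in front of the tray
g=cv2.cvtColor(im,cv2.COLOR_BGR2GRAY)[195:262,220:340]
m=((g<75)*255).astype(np.uint8)
n,l,s,c=cv2.connectedComponentsWithStats(m)
for i in range(1,n):
    if s[i,4]>40:
        u,v=c[i]+[220,195]; p=pt("scene",u,v,.011)[:2]-[.628,-.087]
        print(s[i],[u,v],p@[.985,-.174],p@[.174,.985])
E
```

```text
[86  0 16  4 47] [np.float64(313.25531914893617), np.float64(196.14893617021278)] -0.11771900061658702 0.08594203200450447
[ 83  14  19  17 201] [np.float64(311.9950248756219), np.float64(217.10945273631842)] -0.02578121864700621 0.08975622658349591
[  0  22  47  27 588] [np.float64(239.98809523809524), np.float64(231.96768707482994)] 0.04310875300541481 -0.08314550583541137
[ 40  34  22  15 171] [np.float64(270.8654970760234), np.float64(238.26900584795322)] 0.06105027258361746 -0.003175447358703414
[102  36   7  23  84] [np.float64(325.2738095238095), np.float64(241.92857142857144)] 0.06563481318563899 0.12889229756253742
[  0  54 108  13 744] [np.float64(272.58870967741933), np.float64(255.38575268817203)] 0.11836397537632132 0.010384650711930088
```

View pics/cs6.png

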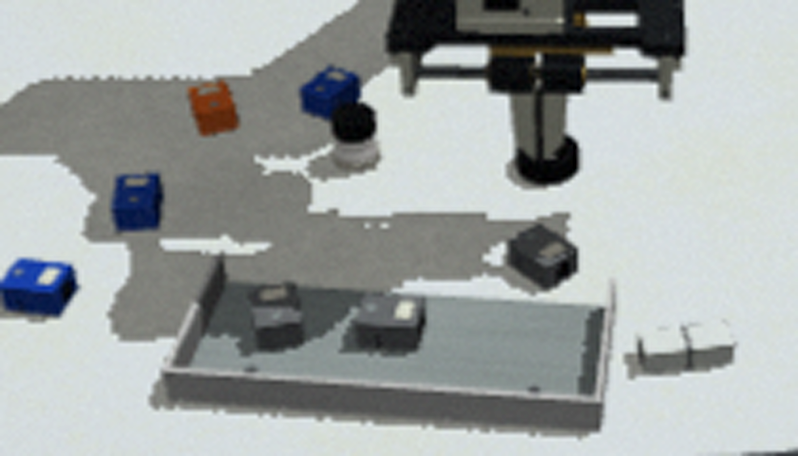

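outlet0 (about 542,253 in the crop, tray frame -0.026, 0.09) is in front of the mouth with the fingers behind it and in line. This is the final push.

>>> step_arm([
  [0,0.1,0.2,-2,0,0,0],
  [0,0.1,0.3,-4,0,0,0],
  [0,0.1,0.3,-5,0,0,0],
  [0,0.1,0.3,-5,0,0,0],
])

```text
time: 10.58
tool_pos: [0.5613, 0.0146, 0.0075]
tool_rot: [3.142, -0.005, 2.994]
contact_force: [-0.9, -1.1, -0.3]
opening: 0.0004
grip_force: 0.0
```

>>> step_arm([
  [0,1.2,-0.3,0,0,0,0],
  [0,2.4,-0.6,0,0,0,0],
  [0,3.6,-0.95,0,0,0,0],
  [0,4.8,-1.3,0,0,0,0],
  [0,6,-1.65,0,0,0,0],
])

```text
time: 11.0
tool_pos: [0.624, -0.0026, 0.0108]
tool_rot: [3.141, 0.001, 2.994]
contact_force: [-0.4, 0.6, -0.2]
opening: 0.0003
grip_force: 0.1
```

>>> step_arm([
  [0,1.2,-0.3,0,0,0,0],
  [0,2.4,-0.6,0,0,0,0],
  [0,3.6,-0.9,0,0,0,0],
  [0,4.1,-1.0,0,0,0,0],
  [0,4.1,-1.0,0,0,0,0],
])

```text
time: 11.42
tool_pos: [0.6652, -0.0129, 0.0104]
tool_rot: [3.141, 0.002, 2.995]
contact_force: [-1.3, 1.4, -0.2]
opening: 0.0003
grip_force: 0.0
```

>>> step_arm([
  [0,-1.5,0.3,0,0,0,0],
  [0,-3.0,0.5,1,0,0,0],
  [0,-4.0,0.7,4,0,0,0],
  [0,-6,0.9,7,0,0,0],
  [0,-9,0.9,10,0,0,0],
])

```text
time: 11.83
tool_pos: [0.5742, -0.0033, 0.1103]
tool_rot: [3.141, 0.001, 2.996]
contact_force: [0.1, -0.3, 1.0]
opening: 0.0004
grip_force: 0.0
```

```bash
python3 look.py cs7
python3 - <<'E'
from h import *
im=cv2.imread("pics/raw_cs7.png")
g=cv2.cvtColor(im,cv2.COLOR_BGR2GRAY)[195:262,215:340]
m=((g<75)*255).astype(np.uint8)
n,l,s,c=cv2.connectedComponentsWithStats(m)
for i in range(1,n):
    if s[i,4]>40:
        u,v=c[i]+[215,195]; p=pt("scene",u,v,.011)[:2]-[.628,-.087]
        print(s[i],c[i]+[215,195],p@[.985,-.174],p@[.174,.985])
a=cv2.imread("pics/top0.png"); b=save("top","t7.png")[:,:,::-1]
# strips (paper) in tray in scene view: bright spots
for (u,v,nm) in((371,234,"pot"),(319,225,"tape"),(298,151,"coupler"),(488,216,"mug"),(163,240,"sd")):
    t=a[v-12:v+13,u-12:u+13]; r=cv2.matchTemplate(np.ascontiguousarray(b[v-20:v+21,u-20:u+21]),t,cv2.TM_CCOEFF_NORMED)
    print(nm,cv2.minMaxLoc(r)[1::2])
for y in range(222,246,2): print(cv2.cvtColor(im,cv2.COLOR_BGR2GRAY)[y,292:334:2])
E
```

```text
[91  0 16  4 47] [313.25531915 196.14893617] -0.11771900061658702 0.08594203200450447
[  1  22  61  30 731] [236.72640219 233.61969904] 0.049647016850836445 -0.08975049267691733
[ 45  33  43  16 230] [276.02608696 236.13913043] 0.052664208023123354 0.008114399767620014
[ 87  36  27  23 260] [316.92692308 240.96923077] 0.0635456336967429 0.10874209518374428
[  0  53 113  14 777] [270.35778636 255.24324324] 0.11823510440620794 0.005186604939224889
pot (0.9991348385810852, (8, 8))
tape (0.36810600757598877, (0, 0))
coupler (0.24838224053382874, (8, 8))
mug (0.9995923638343811, (8, 8))
sd (0.9997518062591553, (8, 8))
[ 95 101  98  99  98 100 154 170 166 170 168 168 166 168 170 169 169 169
 168 166 166]
[100  99  96  96  99  98 153 170 168 166 171 169 169 166 168 168 168 169
 166 153 162]
[ 98  99  98  96  98  97 167 169 168 168 168 171 165 168 169 166 167 168
 168 148 157]
[ 70  71  72  84  82  90 160 160 162 165 162 164 160 158 131 158 169 166
 170 150 155]
[ 57  61  58  58  67 113 112 107 107 106  89  89  84 114 121  92 120 136
 137 141 153]
[112 113 112 113 113 114 113  74  82  80  81  80  81 165 164  99 104  55
  56 128 156]
[114 113 114 113 113 111 110  69  77 102  89  82  80 140 155 107  63  53
  70 118 158]
[109 110 110 110 107 110 109  67  58  81  82  83  80  80  78  76  57  54
  79 104 169]
[109 109 110 110 109 102  99  48  28  76  74  65  37  31  34  33  35  58
 111 107 169]
[113 112 111 112 111  74  58  58  31  34  33  33  34  33  33  32  33  58
 115 117 169]
[111 109 110 108 111  83  57  58  41  33  32  24  32  34  33  36  42  57
 130 128 170]
[109 107 109 112 108 111  75  59  57  33  38  48  60  68 112 109  59  58
 132 129 170]
```

>>> step_arm([
  [0,-1.5,2.5,2,0,0,0],
  [0,-3.5,5.5,4,0,0,0],
  [0,-5.5,8.5,6,0,0,0],
  [0,-8,11.5,7,0,0,0],
  [0,-10.5,14.5,8,0,0,0],
])

```text
time: 12.35
tool_pos: [0.4683, 0.1424, 0.1899]
tool_rot: [3.141, 0.001, 2.995]
contact_force: [-0.2, 0.6, 0.0]
opening: 0.0004
grip_force: 0.0
```

>>> step_arm([
  [0,-2.5,3,0,0,0,0],
  [0,-5,6,0,0,0,0],
  [0,-7.5,9,0,0,0,0],
  [0,-10,12,0,0,0,0],
  [0,-12.5,15,0,0,0,0],
])

```text
time: 12.77
tool_pos: [0.3426, 0.2923, 0.189]
tool_rot: [-3.142, -0.0, 2.995]
contact_force: [0.4, -0.1, 0.4]
opening: 0.0004
grip_force: 0.0
```

>>> step_arm([
  [0,-2.5,3,0,0,0,0],
  [0,-5,6,0,0,0,0],
  [0,-7.5,9,0,0,0,0],
  [0,-10,12,0,0,0,0],
  [0,-12.5,15,0,0,0,0],
])

```text
time: 13.18
tool_pos: [0.2176, 0.4422, 0.189]
tool_rot: [-3.141, -0.0, 2.995]
contact_force: [1.6, -0.1, 1.0]
opening: 0.0006
grip_force: 0.0
```

Run:
```python
from h import *
a=cv2.imread("pics/top0.png"); b=np.ascontiguousarray(save("top","t8.png")[:,:,::-1])
for (u,v,nm) in((371,234,"pot"),(319,225,"tape"),(298,151,"coupler"),(488,216,"mug"),(163,240,"sd")):
    t=a[v-10:v+11,u-10:u+11]; r=cv2.matchTemplate(b[v-20:v+21,u-20:u+21],t,cv2.TM_CCOEFF_NORMED)
    print(nm,cv2.minMaxLoc(r)[1::2])
# new things in the tray
d=(cv2.absdiff(a,b).max(2)>14).astype(np.uint8)[125:195,305:420]
n,l,s,c=cv2.connectedComponentsWithStats(d)
for i in range(1,n):
    if s[i,4]>25:
        q=c[i]+[305,125]; p=pt("top",*q,.015)[:2]-[.628,-.087]; print("in tray",s[i],p@[.985,-.174],p@[.174,.985])
```

```text
pot (0.9998072981834412, (10, 10))
tape (0.9997158646583557, (10, 10))
coupler (0.9985470175743103, (10, 10))
mug (0.9995884299278259, (10, 10))
sd (0.9997764825820923, (10, 10))
in tray [ 13  28  19  12 140] 0.04257876855839609 0.09382235029859663
in tray [ 49  35  18  13 141] 0.038243822305564584 -0.010833205233763316
in tray [ 75  38  16  16 166] 0.040946588710637784 -0.07939639253496282
```

All three outlets are about 40 mm past the mouth and inside the walls, and the bystanders haven't moved.

```bash
python3 -c "
from cell import *
print(hand_in())"
```

```text
the job is handed in; nothing more can be done
None
```

I swept all three grey outlets into the tray and handed the job in at about 13 s. The last camera check put each about 40 mm past the mouth and inside the walls, with the five bystanders unmoved; the hand-in call gave no verdict.

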